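# Refill the tilted spring-loaded tumbler dispenser

### The job

Refill the tilted tumbler dispenser: load both upside-down steel tumblers with green feet, rim first, pressing each straight down the tube against the spring until its rim is caught behind the four yellow tabs, so that they end nested with the green foot of the top one sticking out of the mouth. Let go, and leave the handled mug, the bowls, the baking pan and the green carton where they are.

Things in the scene. Friction and masses are not known exactly. Their poses are not given: they have to be found in the camera images.
- dispenser: Countertop tumbler dispenser, fixed: dark steel base plate 170 x 130 mm, two upright cheeks (135 mm high, 99 mm over their outsides) that carry a clear tube leaning 30 degrees from vertical, its mouth towards this body's -x side. Origin: on the counter under the middle of the stand; z up. Place and yaw vary.
- mouth (a point): Centre of the tube's open mouth, in the plane of the black collar's face (collar 106 mm wide), 183 mm above the counter, 45 mm to -x of the dispenser's origin. z points out of the tube along its axis, 30 degrees from vertical, leaning to the dispenser's -x; y is the dispenser's y. The opening is 92 mm wide and funnels to the bore of 78 mm at 18 mm depth.
- tab_tips (a point): Centre of the circle (67 mm wide) of the tips of four yellow spring tabs, on the axis 10 mm below the mouth plane. Hinged on the collar, they slope inwards and down. A rim pushed in folds them aside (about 7 N in all); once its edge is 20 mm below the mouth plane (28 mm does no harm) they spring back behind it and hold it; it then rests 15 mm below the mouth plane.
- follower (a joint): The white platform (disc 72 mm wide) on a coil spring inside the tube: metres it has sunk along the tube. 0: empty, its top 12 mm below the mouth plane. Pushing it takes 4.5 N at first and 1.4 N more for every 10 mm; pressing the second tumbler home, tabs included, takes up to 16 N. About 0.002 with one tumbler caught, 0.033 with two.
- tumbler_a_center (a point): One of two identical steel tumblers (about 80 g), standing upside down on its rim. Point on its axis, half-way up its 90 mm; z points from rim to foot (up, as it stands). The green cylindrical foot, 44 mm in diameter, reaches from 15 to 45 mm above this point: the grip. Below it a 51 mm shoulder; the body widens to 65 mm and ends in a rolled rim 75 mm wide, 45 mm below this point.
- tumbler_b_center (a point): The same point of the second tumbler, alike in every way; either may go in first. Open at the rim (60 mm inside). Slipped rim first over the foot of one already caught, it nests with its rim 30 mm behind the other's rim, so pressing it in sinks the other by 30 mm. A caught tumbler's foot ends 75 mm out of the mouth.
- tumbler_a: The first tumbler itself; origin at the centre of its rim plane, 45 mm from its centre point, z towards the foot.
- tumbler_b: The second tumbler itself; origin at the centre of its rim plane, 45 mm from its centre point, z towards the foot.
- mug: Bystander: steel mug standing upright, 76 mm wide, 85 mm high, with a handle at its +y; origin under its centre. It may stand in any of the three places that it shares with the tumblers.
- bowls: Bystander: three nested steel mixing bowls, 194 mm wide, 86 mm high; origin under the centre.
- pan: Bystander: square four-cup baking pan, 156 mm wide, 47 mm high; origin under its centre.
- carton: Bystander: green and white carton, 100 x 180 x 60 mm; origin under its centre.
Things that resemble listed ones, but are neither listed nor needed, are in the scene too. What is shaped like the tumbler_a but orange or red is not meant.

How it is judged (in metres and radians):
On the way:
1. one tumbler, rim first, is in the tube with its rim caught behind the tabs (it may be the only one or already carry the other) (((x of tumbler_a_center in the frame of mouth between -0.008 and 0.008 m and y of tumbler_a_center in the frame of mouth between -0.008 and 0.008 m and z of tumbler_a_center in the frame of mouth between -0.007 and 0.0345 m and angle between the z axis of tumbler_a_center and the z axis of mouth, either way round below 0.12 rad and linear speed of tumbler_a below 0.02 m/s) or (x of tumbler_b_center in the frame of mouth between -0.008 and 0.008 m and y of tumbler_b_center in the frame of mouth between -0.008 and 0.008 m and z of tumbler_b_center in the frame of mouth between -0.007 and 0.0345 m and angle between the z axis of tumbler_b_center and the z axis of mouth, either way round below 0.12 rad and linear speed of tumbler_b below 0.02 m/s))), for 0.2 s.
At the end, for the whole second after the job is handed in: Both tumblers are in the tube rim first and at rest, nested: in the mouth's frame one centre point is 24 to 34.5 mm out of the mouth plane (its rim caught behind the tabs) and the other -7 to 5.5 mm (30 mm deeper), each within 8 mm of the tube's axis in x and y and aligned with it to 0.12 rad (((x of tumbler_a_center in the frame of mouth between -0.008 and 0.008 m and y of tumbler_a_center in the frame of mouth between -0.008 and 0.008 m and z of tumbler_a_center in the frame of mouth between 0.024 and 0.0345 m and angle between the z axis of each of tumbler_a_center, tumbler_b_center and the z axis of mouth, either way round below 0.12 rad and linear speed of each of tumbler_a, tumbler_b below 0.02 m/s and x of tumbler_b_center in the frame of mouth between -0.008 and 0.008 m and y of tumbler_b_center in the frame of mouth between -0.008 and 0.008 m and z of tumbler_b_center in the frame of mouth between -0.007 and 0.0055 m) or (x of tumbler_b_center in the frame of mouth between -0.008 and 0.008 m and y of tumbler_b_center in the frame of mouth between -0.008 and 0.008 m and z of tumbler_b_center in the frame of mouth between 0.024 and 0.0345 m and angle between the z axis of each of tumbler_b_center, tumbler_a_center and the z axis of mouth, either way round below 0.12 rad and linear speed of each of tumbler_b, tumbler_a below 0.02 m/s and x of tumbler_a_center in the frame of mouth between -0.008 and 0.008 m and y of tumbler_a_center in the frame of mouth between -0.008 and 0.008 m and z of tumbler_a_center in the frame of mouth between -0.007 and 0.0055 m))); the robot touches nothing.
It fails at once if the mug is moved more than 30 mm or tipped (distance of mug from where it was at the start of the episode above 0.03 m or angle between mug's own z axis and vertical above 0.35 rad).
It fails at once if the stack of bowls is moved more than 30 mm or tipped (distance of bowls from where it was at the start of the episode above 0.03 m or angle between bowls's own z axis and vertical above 0.35 rad).
It fails at once if the baking pan is moved more than 30 mm or tipped (distance of pan from where it was at the start of the episode above 0.03 m or angle between pan's own z axis and vertical above 0.35 rad).
It fails at once if the carton is moved more than 30 mm or tipped (distance of carton from where it was at the start of the episode above 0.03 m or angle between carton's own z axis and vertical above 0.35 rad).
It also fails if it takes over 58 s, if anything falls off the work surface, if the arm or the gripper's body presses on something with over 40 N, if the wrist force passes 120 N, or if a joint passes its speed limit or range.

### The arm

A 6-joint arm with a two-finger parallel gripper is mounted at the origin on the work surface. World frame = base frame: x ahead of the robot, y to its left, z up, the work surface at z = 0. Lengths are in m, angles in degrees, forces in N, time in s.
With the tool pointing down it reaches from about 0.35 to 0.875 m from the base axis. Payload 4.2 kg.
Tool frame: the origin (TCP) lies at the very end of the fingers, on their centre line; the grasp point (between the pads) lies 19 mm behind it; z points along the fingers, y is the line along which they close (so a half turn about z gives the same grasp; the last joint's range is limited). The gripper opens to 87 mm and grips with 3 to 60 N. Pads are 19 mm wide; open, the fingers measure 117 mm over their backs; the gripper's body (75 mm by 190 mm) begins 51 mm behind the grasp point.
Start: joints at [90.905, 22.042, 0.453, 0, -68.411, -14.817], TCP at [0.15, 0.607, 0.223] pointing down, gripper open.
Joint ranges: [-179.83, 179.83], [-69.29, 118.12], [-61.27, 80.66], [-181.25, 117.63], [-171.15, -9.14], [-177.46, 177.46]. Speed limits (degrees/s): [159.86, 159.86, 180, 180, 180, 180].

### API

Orientations are given as a 3x3 rotation matrix whose columns are the frame's x, y, z axes.
In Python, from station import sense, cams, r gives the robot as it stands. The module is installed in compiled form; this text tells all that it offers.
- The arm moves only by the tool step_arm, never from a script. Its argument "targets" is text: rows parted by semicolons, each of 4 numbers parted by spaces: the shift along the tool's x, y, z in cm, then the turn about the tool's z in degrees. In form: x y z turn; .... A call has 1 to 12 rows; each row shifts and turns the commanded pose from where the row before left it, along the tool's axes as they then stand; what a row does not reach is not made up. A row lasts 1/12 s, in which the tool goes at most 41.7 mm and 7.16 degrees, less where a joint would pass 70% of its speed; a pose out of reach is approached as far as the arm can. A call with a gripper value outside its range is refused whole. "claw" is the finger opening in cm, from 0 to 8.7, set as the call begins (left out, the last holds). The fingers move at their own pace and stop on an object; the grip force is fixed at half the most. Time passes only in rows, so rows that do not move let the fingers close. It gives the time, the measured TCP pose, the force, the opening and the grip force at its end, in the units of the state.
- sense(): the state, without advancing time (a new reading comes with each control period).
- cams.capture(name): name is "scene" or "top" or "wrist"; returns a dict with "frame" (384x512x3 uint8, blue, green, red), "vertical_fov" (degrees; the focal length in pixels is half the picture's height over the tangent of half this angle, whatever the lens; pixels are square), "cx", "cy" (the principal point, pixels), "dist_coeffs" ([k1, k2, p1, p2, k3] as OpenCV has them; the pictures are not rectified), "eye" and "rotation" of the camera in the world; the wrist camera has in their place "tool_from_camera" (4x4, takes a point from camera to tool coordinates, whose origin is the TCP and whose axes are the flange's). Camera axes: x right, y down, z forward; pixel columns grow to the right and rows downward; lengths in m; the calibration is good to about 2 mm. A picture is of the moment at which its call begins: read the wrist's pose just before it. There is no depth.
- r.finish_job(): hands the job in; it is judged then, once.
The state is a dict: "time_s": time; "joints": joint angles; "joint_velocities": joint speeds; "effort": joint torques, N m; "tcp_pos": TCP position; "ee_rot": TCP orientation; "wrist_force": force on the tool from outside, world axes, zero at the start; "moment": the same for the moment, N m; "gripper_width": opening from 0.0 (shut) to 1.0 (fully open); "gripper_force": force on a finger pad.
Only numpy, scipy, OpenCV 4.12 (cv2) and the standard library are available. Lean on these libraries where they do the work, as an engineer would, in place of code of your own. Each camera call takes 0.05 s, during which the arm holds its last target. There are 200 camera calls.

## Working session

There is one attempt and no reset: what is moved stays moved. The work goes in short steps, Python scripts to look and compute and a tool call to move; the robot and the scene stay as the last step left them, time stands still between calls to the robot, and variables do not carry over. Pictures are saved under pics/ and viewed, at most 10 in all, crops included, and the job is handed in when it is done.

Besides the shell and the picture viewer there is one more tool, called after ">>>" as a command line: name --argument value ..., lists and objects as JSON in quotes. step_arm: Moves the arm, as the interface text tells. Its arguments: {"type":"object","properties":{"targets":{"type":"string"},"claw":{"type":"number"}},"required":["targets"]}

```bash
mkdir -p pics
cat > h.py <<'E'
import numpy as np, cv2, json
from station import sense, cams, r
def grab(name, tag):
    s=sense(); c=cams.capture(name); cv2.imwrite(f'pics/{tag}.png',c['frame'])
    h,w=c['frame'].shape[:2]; f=h/2/np.tan(np.radians(c['vertical_fov'])/2)
    K=np.array([[f,0,c['cx']],[0,f,c['cy']],[0,0,1]])
    if name=='wrist':
        T=np.array(c['tool_from_camera']); R0=np.array(s['ee_rot']); R=R0@T[:3,:3]; e=np.array(s['tcp_pos'])+R0@T[:3,3]
    else: R=np.array(c['rotation']); e=np.array(c['eye'])
    d=dict(K=K.tolist(),D=np.array(c['dist_coeffs'],float).tolist(),R=R.tolist(),e=e.tolist())
    json.dump(d,open(f'pics/{tag}.json','w')); return c['frame'],d
def load(tag): return cv2.imread(f'pics/{tag}.png'),json.load(open(f'pics/{tag}.json'))
def ray(d,uv):
    p=cv2.undistortPoints(np.array([[uv]],float),np.array(d['K']),np.array(d['D']))[0,0]
    v=np.array(d['R'])@[p[0],p[1],1]; return np.array(d['e']),v/np.linalg.norm(v)
def atz(d,uv,z):
    e,v=ray(d,uv); return e+v*(z-e[2])/v[2]
def tri(*du):
    A=np.zeros((3,3));b=np.zeros(3)
    rs=[ray(d,u) for d,u in du]
    for e,v in rs:
        P=np.eye(3)-np.outer(v,v);A+=P;b+=P@e
    x=np.linalg.solve(A,b); return x,[np.linalg.norm((np.eye(3)-np.outer(v,v))@(x-e)) for e,v in rs]
def proj(d,X):
    R=np.array(d['R']); rv=cv2.Rodrigues(R.T)[0]; t=-R.T@np.array(d['e'])
    return cv2.projectPoints(np.array(X,float).reshape(-1,1,3),rv,t,np.array(d['K']),np.array(d['D']))[0][:,0]
E
python3 - <<'E'
from h import *
print(sense())
a=[grab(n,n+'0') for n in('scene','top','wrist')]
for f,d in a: print(np.round(d['e'],3),np.round(d['R'],2).tolist(),d['D'])
E
```

```text
{'time_s': 0.0, 'joints': array([ 9.09072564e+01,  2.20904010e+01,  3.77113742e-01, -2.80136210e-02,
       -6.84105758e+01, -1.48140625e+01]), 'joint_velocities': array([-0.05279498,  0.09907315, -0.0146965 , -0.01885889,  0.0170523 ,
        0.13628312]), 'effort': array([-7.60538956e-05, -3.90659881e+01,  1.87401474e+01,  4.21971560e+00,
        1.10499712e-02, -1.87554238e-04]), 'tcp_pos': array([0.15008292, 0.60607432, 0.22144772]), 'ee_rot': array([[ 9.70644590e-01, -2.40517989e-01, -4.20342294e-04],
       [-2.40518330e-01, -9.70642174e-01, -2.16870358e-03],
       [ 1.13610266e-04,  2.20614042e-03, -9.99997560e-01]]), 'wrist_force': array([-0.51160008,  0.19689181,  0.14527237]), 'moment': array([-0.04751743, -0.03546231, -0.02505875]), 'gripper_force': 0.0, 'gripper_width': 0.999371734591193}
[ 1.13  -0.453  1.136] [[0.66, 0.59, -0.46], [0.75, -0.52, 0.41], [-0.0, -0.61, -0.79]] [-0.10264159286631604, 0.0, 0.0, 0.0, 0.0]
[0.341 0.04  1.217] [[0.0, -0.98, 0.19], [-1.0, -0.0, -0.0], [0.0, -0.19, -0.98]] [-0.09464977159235241, 0.0, 0.0, 0.0, 0.0]
[0.221 0.589 0.384] [[-0.24, -0.94, -0.26], [-0.97, 0.23, 0.06], [0.0, 0.27, -0.96]] [-0.09474393811604444, 0.0, 0.0, 0.0, 0.0]
```

Run:
```python
import cv2
for n in('scene0','top0'):
    cv2.imwrite(f'pics/{n}_big.png',cv2.resize(cv2.imread(f'pics/{n}.png'),(800,600),interpolation=cv2.INTER_CUBIC))
```

```text
(no output)
```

View pics/scene0_big.png

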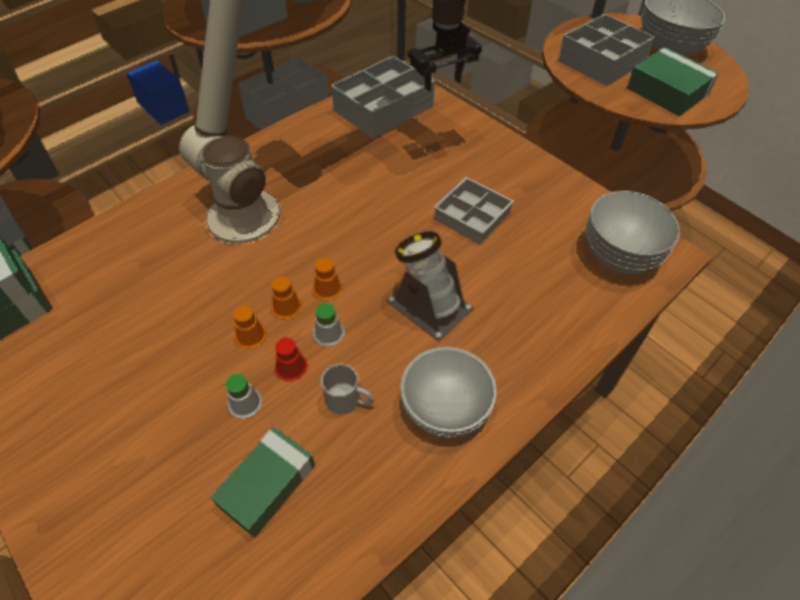

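View pics/top0_big.png

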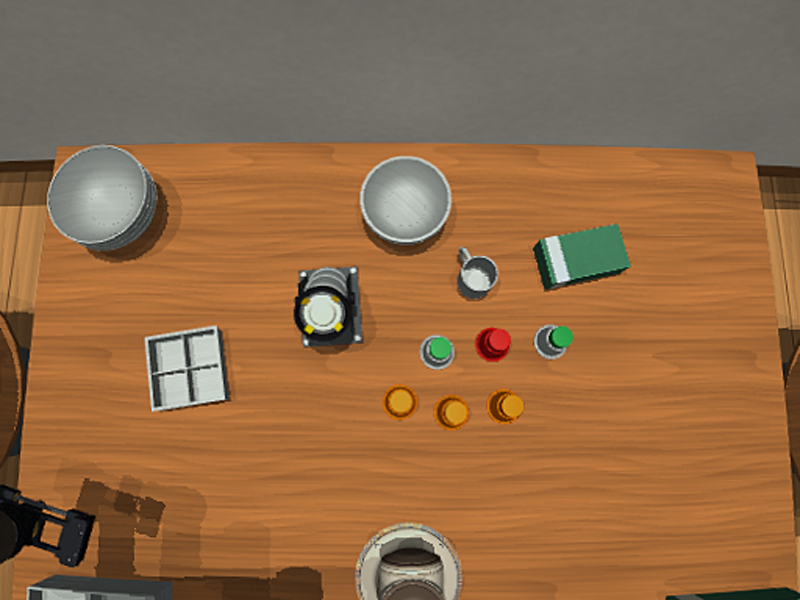

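The scene view shows green-footed tumblers at about (325,322) and (243,394), the mug at (342,388) and the dispenser at (430,285). In the top view (800x600 scale), the feet are at (440,347) and (560,337), the mug at (478,273) and the dispenser mouth at (323,312).

```bash
cat > meas.py <<'E'
from h import *
from scipy.optimize import least_squares
def green(tag):
    im,d=load(tag); hsv=cv2.cvtColor(im,cv2.COLOR_BGR2HSV)
    m=cv2.inRange(hsv,(50,120,80),(75,255,255))
    n,l,st,c=cv2.connectedComponentsWithStats(m)
    return d,[(c[i],st[i,4]) for i in range(1,n) if 40<st[i,4]<1200*9]
th=np.linspace(0,2*np.pi,40,endpoint=False)
def silh(d,c):  # centroid of foot silhouette, c= centre of top disc
    P=np.concatenate([np.c_[c[0]+.022*np.cos(th),c[1]+.022*np.sin(th),np.full(40,c[2]+dz)] for dz in(0,-.03)])
    h=cv2.convexHull(proj(d,P).astype(np.float32)); m=cv2.moments(h); return np.array([m['m10'],m['m01']])/m['m00'],m['m00']
def fit(obs):
    f=lambda c:np.concatenate([silh(d,c)[0]-u for d,u in obs])
    s=least_squares(f,np.append(atz(*obs[0],.075)[:2],.09)); return s.x,s.fun
E
python3 - <<'E'
from meas import *
ds,gs=green('scene0'); dt,gt=green('top0')
print(gs);print(gt)
for u,a in gt:
    for v,b in gs:
        x,res=fit([(dt,u),(ds,v)])
        if abs(res).max()<3: print(u,v,a,silh(dt,x)[1],b,silh(ds,x)[1],x,res)
a=cv2.imread('pics/top0.png')[160:230,180:240]; b=cv2.imread('pics/scene0.png')[140:220,240:310]
a=cv2.resize(a,None,fx=6,fy=6,interpolation=cv2.INTER_CUBIC);b=cv2.resize(b,None,fx=6,fy=6,interpolation=cv2.INTER_CUBIC)
o=np.zeros((480,780,3),np.uint8);o[:420,:360]=a;o[:480,360:]=b;cv2.imwrite('pics/disp.png',o)
E
```

```text
[(array([207.86206897, 198.96551724]), np.int32(87)), (array([150.96460177, 245.20353982]), np.int32(113))]
[(array([395.01298701, 155.02597403]), np.int32(77)), (array([370.58962264, 156.69339623]), np.int32(212)), (array([350.42307692, 167.36538462]), np.int32(52)), (array([359.21276596, 214.97163121]), np.int32(141)), (array([281.44520548, 222.34246575]), np.int32(146))]
[395.01298701 155.02597403] [150.96460177 245.20353982] 77 287.25552637060173 113 318.3290434886003 [ 0.62076311 -0.34213299  0.32006775] [-1.43694943 -0.57875699 -1.5603209   0.15579578]
[359.21276596 214.97163121] [150.96460177 245.20353982] 141 187.5754042477347 113 197.72326355800033 [ 0.48709386 -0.30817766  0.09720932] [0.03348714 0.03994443 0.06266174 0.01416152]
[281.44520548 222.34246575] [207.86206897 198.96551724] 146 170.60004505538382 87 165.78956898336764 [ 0.46321502 -0.0590383   0.09734594] [-0.06182241 -0.03515913 -0.07063288 -0.01630565]
```

View pics/disp.png

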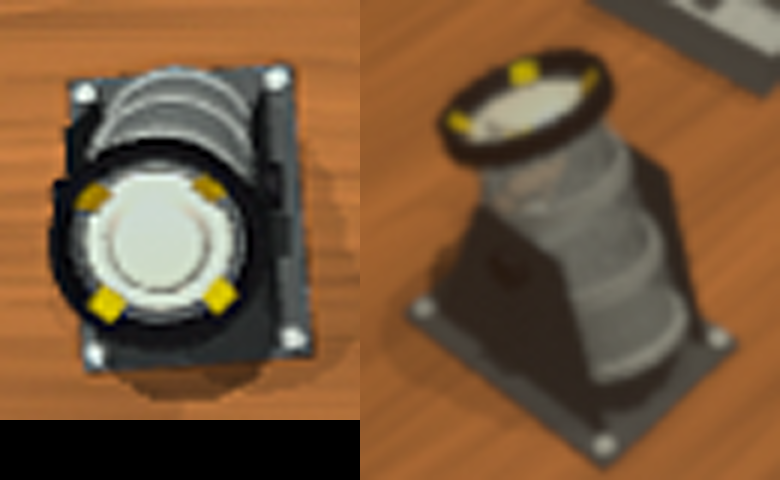

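Crops: the bolts are at crop (84,93), (277,78), (95,355), (293,338) in the top view and (424,308), (718,338), (604,445) in the scene view. The mouth is the black collar with four yellow tabs, leaning towards the robot.

```bash
sed -i 's/(50,120,80),(75/(48,90,35),(78/' meas.py
cat >> meas.py <<'E'
def frame(q):
    x,y,w=q[:3]; c,s=np.cos(w),np.sin(w); Rz=np.array([[c,-s,0],[s,c,0],[0,0,1]]); t=np.radians(30)
    zm=Rz@[-np.sin(t),0,np.cos(t)]; ym=Rz[:,1]; xm=np.cross(ym,zm)
    return Rz,np.c_[xm,ym,zm],np.array([x,y,0])+Rz@[-.045,0,.183]
E
python3 - <<'E'
from meas import *
ds,gs=green('scene0'); dt,gt=green('top0')
for u,a in gt:
    for v,b in gs:
        x,res=fit([(dt,u),(ds,v)])
        if abs(res).max()<1.5 and abs(x[2]-.09)<.02: print(a,silh(dt,x)[1],b,silh(ds,x)[1],x,res)
T=np.array([[84,93],[277,78],[95,355],[293,338]])/6+[180,160]-.4
S=np.array([[718-360,338],[604-360,445],[424-360,308]])/6+[240,140]-.4
for i,j in((0,0),(1,1),(3,2)): print('bolt',*tri((dt,T[i]),(ds,S[j])))
def f(q):
    Rz,_,_=frame(q); P=[np.array([q[0],q[1],0])+Rz@[sx*q[3],sy*q[4],q[5]] for sx,sy in((1,1),(1,-1),(-1,1),(-1,-1))]
    return np.concatenate([(proj(dt,P)-T).ravel(),(proj(ds,[P[0],P[1],P[3]])-S).ravel()])
s=least_squares(f,[.55,.2,0,.07,.055,.01]); print(s.x,np.round(s.fun,1)); np.save('q.npy',s.x)
Rz,M,m=frame(s.x); print('mouth',m,'zm',M[:,2])
th=np.linspace(0,2*np.pi,60)
o=[]
for tag,d,(x0,y0,x1,y1) in(('top0',dt,(180,160,240,230)),('scene0',ds,(240,140,310,220))):
    im=cv2.resize(cv2.imread(f'pics/{tag}.png')[y0:y1,x0:x1],None,fx=6,fy=6,interpolation=cv2.INTER_CUBIC)
    for rr,z,c in((.053,0,(255,0,255)),(.046,0,(0,255,0)),(.036,-.012,(255,0,0))):
        P=m+(M@np.c_[rr*np.cos(th),rr*np.sin(th),np.full(60,z)].T).T
        cv2.polylines(im,[np.int32((proj(d,P)+.5-[x0,y0])*6)],True,c,1)
    o.append(cv2.copyMakeBorder(im,0,480-len(im),0,0,cv2.BORDER_CONSTANT))
cv2.imwrite('pics/ov.png',np.hstack(o))
E
```

```text
158 186.9122231155634 118 196.95755685656331 [ 0.48593311 -0.30764296  0.09524332] [0.13910421 0.0782776  0.153872   0.02561223]
153 170.58450741437264 90 165.79224113421515 [ 0.46322728 -0.05923152  0.09725884] [-0.05439771 -0.0331881  -0.08145211  0.00696705]
bolt [0.63274561 0.23420858 0.00764596] [np.float64(0.00023703962923132398), np.float64(0.00023703962923102935)]
bolt [0.64237549 0.1240668  0.00788826] [np.float64(0.0004414058047812972), np.float64(0.00044140580478128775)]
bolt [0.49246272 0.11234983 0.00691272] [np.float64(0.0002046205901292538), np.float64(0.00020462059012924617)]
[0.56247857 0.17349251 0.08162344 0.07526567 0.0554094  0.00704677] [-0.1  0.  -0.2  0.1  0.2 -0.3  0.   0.1  0.2  0.  -0.1  0.  -0.2 -0.1]
mouth [0.51762839 0.16982353 0.183     ] zm [-0.49833533 -0.04076642  0.8660254 ]
```

View pics/ov.png

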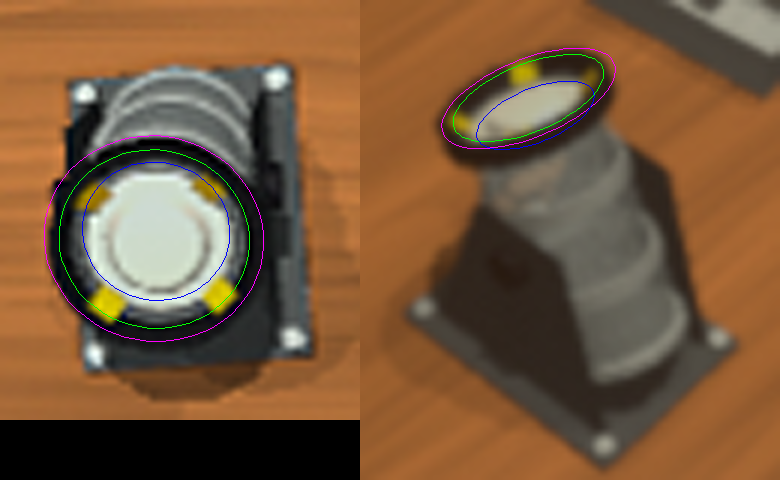

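Run:
```python
from meas import *
q=np.load('q.npy');Rz,M,m=frame(q)
for tag,(x0,y0,x1,y1) in(('top0',(180,160,240,230)),('scene0',(240,140,310,220))):
    im,d=load(tag); hsv=cv2.cvtColor(im[y0:y1,x0:x1],cv2.COLOR_BGR2HSV)
    mk=cv2.inRange(hsv,(22,120,90),(35,255,255)); n,l,st,c=cv2.connectedComponentsWithStats(mk)
    print(tag,[(np.round((c[i])*6,0).tolist(),int(st[i,4])) for i in range(1,n) if st[i,4]>3])
    for rr,z in((.046,0),(.04,-.005),(.0335,-.01)):
        P=[m+M@[rr*np.cos(a),rr*np.sin(a),z] for a in np.radians([45,135,225,315])]
        print(rr,np.round((proj(d,P)-[x0,y0])*6,0).tolist())
    g=cv2.cvtColor(im[y0:y1,x0:x1],cv2.COLOR_BGR2GRAY)
    dk=(g<45).astype(np.uint8); n,l,st,c=cv2.connectedComponentsWithStats(dk)
    P=m+(M@np.array([[.053*np.cos(a),.053*np.sin(a),0] for a in np.linspace(0,6.28,60)]).T).T
    p=(proj(d,P)-[x0,y0])*6; print('collar proj bbox',p.min(0),p.max(0),'dark blobs',[(st[i,:4]*6).tolist() for i in range(1,n) if st[i,4]>50])
```

```text
top0 [([206.0, 186.0], 15), ([89.0, 194.0], 16), ([104.0, 301.0], 26), ([218.0, 292.0], 24)]
0.046 [[76.0, 179.0], [92.0, 305.0], [225.0, 295.0], [212.0, 169.0]]
0.04 [[87.0, 183.0], [101.0, 292.0], [216.0, 284.0], [204.0, 174.0]]
0.0335 [[99.0, 188.0], [110.0, 279.0], [206.0, 272.0], [196.0, 181.0]]
collar proj bbox [ 41.50302618 132.90542565] [260.85369394 338.59784655] dark blobs [[48, 90, 240, 276]]
scene0 [([161.0, 69.0], 18), ([97.0, 120.0], 10)]
0.046 [[241.0, 70.0], [166.0, 59.0], [90.0, 118.0], [164.0, 131.0]]
0.04 [[234.0, 80.0], [168.0, 71.0], [103.0, 122.0], [168.0, 134.0]]
0.0335 [[226.0, 91.0], [171.0, 83.0], [117.0, 126.0], [171.0, 136.0]]
collar proj bbox [78.9370828  45.21733363] [252.54110628 145.61401756] dark blobs [[84, 72, 168, 96], [276, 156, 54, 138], [78, 210, 228, 216]]
```

>>> step_arm --targets "0 0 -2 -6.2;0 0 -2 -6.2;0 0 -2 -6.2;2 2.9 -0.5 0;2 2.9 -0.5 0;2 2.9 -0.5 0;2 2.9 -0.5 0;2 2.9 -0.5 0;2 2.9 -0.5 0;2 2.9 -0.5 0;2 2.9 -0.5 0;2 2.9 -0.5 0"

```text
time_s: 1.15
tcp_pos: [0.3516, 0.3596, 0.3277]
ee_rot: [[0.997, 0.082, -0.0], [0.082, -0.997, -0.0], [-0.0, 0.0, -1.0]]
wrist_force: [1.1, -0.0, 0.6]
gripper_width: 0.998
gripper_force: 0.0
```

>>> step_arm --targets "2 2.9 -0.3 0;2 2.9 0 0;2 2.9 0 0;2 2.9 0 0;2 2.9 0 0;2 2.9 0 0;1.3 2.9 0 0;0 0 0 0;0 0 0 0;0 0 0 0"

```text
time_s: 1.98
tcp_pos: [0.4999, 0.1698, 0.3302]
ee_rot: [[0.997, 0.081, -0.001], [0.081, -0.997, -0.0], [-0.001, -0.0, -1.0]]
wrist_force: [0.2, 0.6, -0.4]
gripper_width: 0.998
gripper_force: 0.0
```

Run:
```python
from meas import *
s=sense(); print(s['time_s'],s['tcp_pos'],s['ee_rot'])
q=np.load('q.npy');Rz,M,m=frame(q)
im,d=grab('wrist','w1')
th=np.linspace(0,6.28,80)
for rr,z,c in((.053,0,(255,0,255)),(.046,0,(0,255,0)),(.036,-.012,(255,0,0))):
    P=m+(M@np.c_[rr*np.cos(th),rr*np.sin(th),np.full(80,z)].T).T
    cv2.polylines(im,[np.int32(proj(d,P))],True,c,1)
cv2.imwrite('pics/w1o.png',im)
```

```text
1.9833 [0.49991692 0.16976298 0.33024678] [[ 9.96690286e-01  8.12901922e-02 -6.15709398e-04]
 [ 8.12901793e-02 -9.96690476e-01 -4.59035938e-05]
 [-6.17403205e-04 -4.29946142e-06 -9.99999809e-01]]
```

View pics/w1o.png

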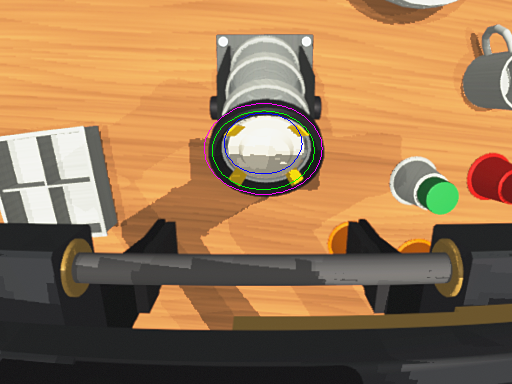

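The wrist view shows the mouth ellipse at about (265,149) and the overlay agrees within about 2 px. Tumbler A's foot is at (438,195). Next is a tab check for a small correction.

Run:
```python
from meas import *
q=np.load('q.npy')
obs=[]
for tag,(x0,y0,x1,y1) in(('w1',(200,90,330,200)),('top0',(180,160,240,230))):
    im,d=load(tag); hsv=cv2.cvtColor(im[y0:y1,x0:x1],cv2.COLOR_BGR2HSV)
    mk=cv2.inRange(hsv,(22,120,60),(35,255,255)); n,l,st,c=cv2.connectedComponentsWithStats(mk)
    k=sorted(range(1,n),key=lambda i:-st[i,4])[:4]; C=c[k]+[x0,y0]; print(tag,C.round(1).tolist(),st[k,4])
    obs.append((d,C))
def res(p,o):
    Rz,M,m=frame(q); m=m+p[:3]; r=[]
    for d,C in o:
        P=proj(d,[m+M@[rr_*np.cos(a),rr_*np.sin(a),z_] for a in np.radians([45,135,225,315]) for rr_,z_ in[(p[3],-.8*(.046-p[3]))]])
        for c in C: i=np.argmin(np.linalg.norm(P-c,axis=1)); r+=list(P[i]-c)
    return np.array(r)
for o in(obs[:1],obs[1:],obs):
    s=least_squares(lambda p:np.r_[res(np.r_[p[:2],0,p[2]],o)],[0,0,.04]); print(s.x.round(4),s.fun.round(1))
s=least_squares(lambda p:res(p,obs),[0,0,0,.04]); print(s.x.round(4),s.fun.round(1))
# tumbler A from wrist
d,g=green('w1'); print(g)
ds,gs=green('scene0'); dt,gt=green('top0')
for c,a in g:
    if abs(c[0]-438)<15:
        print(fit([(d,c),(ds,gs[0][0])]),fit([(d,c),(dt,gt[-1][0])]))
```

```text
w1 [[237.4, 176.6], [293.9, 176.5], [298.3, 130.4], [233.5, 130.4]] [200 197 129 127]
top0 [[197.2, 210.2], [216.4, 208.8], [194.7, 192.3], [214.6, 190.9]] [28 26 18 17]
[-0.0039 -0.0026  0.0393] [-0.3  0.   0.1  0.1 -0.2 -0.1  0.4 -0.1]
[-0.0049 -0.0012  0.04  ] [-0.   0.2 -0.1  0.1  0.3 -0.1 -0.2 -0.2]
[-0.004  -0.0025  0.0394] [-0.5  0.2 -0.   0.3 -0.3  0.   0.2 -0.   0.6 -0.3  0.2 -0.4  0.9 -0.3
  0.2 -0.4]
[-0.0042 -0.0025 -0.0017  0.0396] [-0.5  0.1 -0.1  0.2 -0.3 -0.1  0.2 -0.1  0.6 -0.1  0.3 -0.2  0.9 -0.2
  0.3 -0.2]
[(array([437.75725594, 195.26473175]), np.int32(1137))]
(array([0.56379945, 0.15877728, 0.47465203]), array([  -7.53374445,   -2.01954803, -151.06002262,   53.47039003])) (array([-0.08089831, -1.19714841, -1.52181357]), array([ 26.94742859,  21.21813694, -66.50772925, -63.24389378]))
```

>>> step_arm --targets "-1 3.2 0 0;-1 3.2 1 0;-1 3.2 2 0;-1 3.2 2 0;-1 3.2 2 0;-1 3.2 2 0;-1 3.2 2 0;0 0 0 0;0 0 0 0;0 0 0 0"

```text
time_s: 2.87
tcp_pos: [0.4493, -0.0584, 0.2212]
ee_rot: [[0.997, 0.083, 0.002], [0.083, -0.997, 0.0], [0.002, 0.0, -1.0]]
wrist_force: [0.6, -0.2, 0.8]
gripper_width: 1.0
gripper_force: 0.0
```

Run:
```python
from meas import *
s=sense(); print(s['time_s'],s['tcp_pos'])
grab('wrist','w2'); d,g=green('w2'); print(g)
ds,gs=green('scene0'); dt,gt=green('top0')
g0=max(g,key=lambda t:t[1])[0]
gs0=min(gs,key=lambda t:np.linalg.norm(t[0]-[207.9,199]))[0]; gt0=min(gt,key=lambda t:np.linalg.norm(t[0]-[281,222]))[0]
for o in([(d,g0),(ds,gs0)],[(d,g0),(dt,gt0)]): print(fit(o))
f=least_squares(lambda c:silh(d,[*c,.09])[0]-g0,[.463,-.059]); print(f.x, silh(d,[*f.x,.09])[1])
```

```text
2.8667 [ 0.44927962 -0.05837923  0.22117174]
[(array([501.80108992,  17.61307902]), np.int32(367)), (array([265.90319361, 158.55588822]), np.int32(2004)), (array([505.20529801, 156.25607064]), np.int32(453))]
(array([ 0.46698473, -0.06043771,  0.10215187]), array([0.02827745, 0.03480592, 0.17715546, 0.0259515 ]))
(array([ 0.46413064, -0.06080443,  0.08698406]), array([-0.04043007, -0.01431889,  0.15822806,  0.03418685]))
[ 0.46469546 -0.06075631] 2143.4064112087945
```

>>> step_arm --targets "1.5 0.3 3 0;0 0 3.5 0;0 0 3.5 0;0 0 3 0;0 0 1.8 0;0 0 1 0;0 0 0 0;0 0 0 0"

```text
time_s: 3.58
tcp_pos: [0.4649, -0.0597, 0.0629]
ee_rot: [[0.996, 0.084, 0.001], [0.084, -0.996, -0.0], [0.001, 0.0, -1.0]]
wrist_force: [0.6, -0.6, -0.5]
gripper_width: 1.004
gripper_force: 0.0
```

>>> step_arm --claw 3.5 --targets "0 0 0 0;0 0 0 0;0 0 0 0;0 0 0 0;0 0 0 0;0 0 0 0;0 0 0 0;0 0 0 0"

```text
time_s: 4.25
tcp_pos: [0.4639, -0.061, 0.0627]
ee_rot: [[0.997, 0.082, 0.0], [0.082, -0.997, 0.0], [0.0, 0.0, -1.0]]
wrist_force: [-0.3, -0.4, 1.0]
gripper_width: 0.499
gripper_force: 30.0
```

>>> step_arm --targets "0 0 0.2 0;-0.7 0 -0.3 0;-0.8 0 -0.2 0;-0.8 0 -0.2 0;0 0 0 0"

```text
time_s: 4.67
tcp_pos: [0.4384, -0.0632, 0.0674]
ee_rot: [[0.997, 0.081, -0.002], [0.081, -0.997, 0.0], [-0.002, -0.0, -1.0]]
wrist_force: [-0.5, 1.1, -1.2]
gripper_width: 0.495
gripper_force: 30.0
```

Run:
```python
from meas import *
a,_=grab('wrist','w3'); b,_=grab('scene','s3')
o=np.zeros((360,800,3),np.uint8)
o[:300,:400]=cv2.resize(a,(400,300)); o[:360,400:]=cv2.resize(b[165:255,160:260],(400,360),interpolation=cv2.INTER_CUBIC)
cv2.imwrite('pics/v3.png',o)
```

```text
(no output)
```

View pics/v3.png

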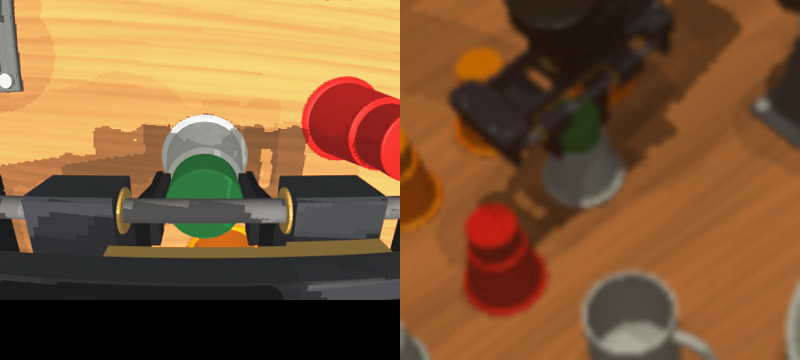

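The wrist view shows the tumbler leaning with its foot towards the robot and its rim swung forward, the far rim edge at about (205,115) in the half. I'll quantify the tilt from the rim outline.

```bash
cat >> meas.py <<'E'
def rimv(d,s,phi,L=.082):
    # tumbler held at grasp point, rim->foot axis tilted phi towards tool -x ; returns far-edge pixel & left/right extent
    R=np.array(s['ee_rot']); g=np.array(s['tcp_pos'])-.019*R[:,2]
    a=R@[-np.sin(phi),0,-np.cos(phi)]; b=R@[np.cos(phi),0,-np.sin(phi)]; y=R[:,1]
    P=[g-L*a+.0375*(np.cos(t)*b+np.sin(t)*y) for t in np.linspace(0,2*np.pi,90)]
    p=proj(d,P); return p[:,1].min(),p[:,0].min(),p[:,0].max()
E
python3 - <<'E'
from meas import *
im,d=load('w3'); s=sense()
for a in range(0,41,5): print(a,np.round(rimv(d,s,np.radians(a)),0))
g=cv2.cvtColor(im,cv2.COLOR_BGR2HSV); c=int(np.mean(rimv(d,s,.2)[1:])); print(c,[(v,im[v,c].tolist()) for v in range(130,175,3)])
E
```

```text
0 [144. 207. 317.]
5 [134. 206. 317.]
10 [124. 205. 318.]
15 [114. 205. 319.]
20 [104. 204. 320.]
25 [ 95. 202. 321.]
30 [ 86. 201. 322.]
35 [ 78. 199. 324.]
40 [ 70. 197. 326.]
261 [(130, [95, 164, 236]), (133, [98, 174, 241]), (136, [105, 184, 244]), (139, [105, 187, 245]), (142, [104, 185, 245]), (145, [71, 114, 180]), (148, [236, 242, 240]), (151, [247, 248, 248]), (154, [255, 254, 254]), (157, [148, 158, 157]), (160, [145, 153, 152]), (163, [145, 154, 153]), (166, [141, 149, 147]), (169, [145, 154, 154]), (172, [145, 154, 153])]
```

The far rim edge is at row 146, which means about 0° tilt: the tumbler slid on the counter instead of tipping. New plan: tilt it by pushing its rim against the fixed collar's far side. I'll carry it there.

>>> step_arm --targets "0 0 -3.5 0;0 0 -3.5 0;0 0 -3.5 0;0 0 -3.5 0;0 0 -3.5 0;2 -2.2 -0.6 0;2 -2.2 -0.6 0;2 -2.2 -0.6 0;2 -2.2 -0.6 0;2 -2.2 -0.6 0;2 -2.2 -0.6 0;2 -2.2 -0.6 0"

```text
time_s: 5.77
tcp_pos: [0.5687, 0.1034, 0.2843]
ee_rot: [[0.997, 0.082, -0.001], [0.082, -0.997, -0.0], [-0.001, 0.0, -1.0]]
wrist_force: [1.2, -0.5, -0.6]
gripper_width: 0.502
gripper_force: 30.0
```

>>> step_arm --targets "2 -2.2 -0.6 0;2 -2.2 -0.6 0;2 -2.4 -0.6 0;0 0 1.5 0;0 0 1.5 0;0 0 1.4 0;0 0 0 0;0 0 0 0"

```text
time_s: 6.43
tcp_pos: [0.622, 0.1746, 0.2573]
ee_rot: [[0.997, 0.082, -0.002], [0.082, -0.997, -0.002], [-0.002, 0.001, -1.0]]
wrist_force: [-0.2, -0.0, -1.3]
gripper_width: 0.503
gripper_force: 30.0
```

>>> step_arm --targets "-1 -0.2 0 0;-0.8 0 0 0;-0.8 0 0 0;-0.8 0 0 0;-0.8 0 0 0;-0.8 0 0 0;0 0 0 0;0 0 0 0"

```text
time_s: 7.1
tcp_pos: [0.5718, 0.1728, 0.2592]
ee_rot: [[0.997, 0.082, 0.001], [0.082, -0.997, 0.001], [0.001, -0.001, -1.0]]
wrist_force: [2.7, 1.1, 0.5]
gripper_width: 0.499
gripper_force: 30.0
```

```bash
cat > tilt.py <<'E'
import sys
from meas import *
tag=sys.argv[1]; s=sense(); im,d=grab('wrist',tag)
print(s['time_s'],s['tcp_pos'].round(4),s['wrist_force'].round(1))
print([(a,*np.round(rimv(d,s,np.radians(a)),0)) for a in range(0,46,5)])
R=np.array(s['ee_rot']); g=np.array(s['tcp_pos'])-.019*R[:,2]
for a in map(float,sys.argv[2:]):
    p=np.radians(a); ax=R@[-np.sin(p),0,-np.cos(p)]; b=R@[np.cos(p),0,-np.sin(p)]; y=R[:,1]
    for rr,L,c in((.0375,.082,(255,0,255)),(.022,-.008,(255,0,0))):
        P=[g-L*ax+rr*(np.cos(t)*b+np.sin(t)*y) for t in np.linspace(0,6.28,60)]
        cv2.polylines(im,[np.int32(proj(d,P))],True,c,1)
cv2.imwrite(f'pics/{tag}o.png',im)
E
python3 tilt.py w4 15 30
```

```text
7.1 [0.5718 0.1728 0.2592] [2.7 1.1 0.5]
[(0, np.float64(147.0), np.float64(207.0), np.float64(317.0)), (5, np.float64(137.0), np.float64(207.0), np.float64(317.0)), (10, np.float64(127.0), np.float64(206.0), np.float64(318.0)), (15, np.float64(118.0), np.float64(205.0), np.float64(319.0)), (20, np.float64(108.0), np.float64(204.0), np.float64(320.0)), (25, np.float64(99.0), np.float64(203.0), np.float64(321.0)), (30, np.float64(90.0), np.float64(201.0), np.float64(322.0)), (35, np.float64(82.0), np.float64(200.0), np.float64(324.0)), (40, np.float64(74.0), np.float64(198.0), np.float64(326.0)), (45, np.float64(67.0), np.float64(196.0), np.float64(328.0))]
```

View pics/w4o.png

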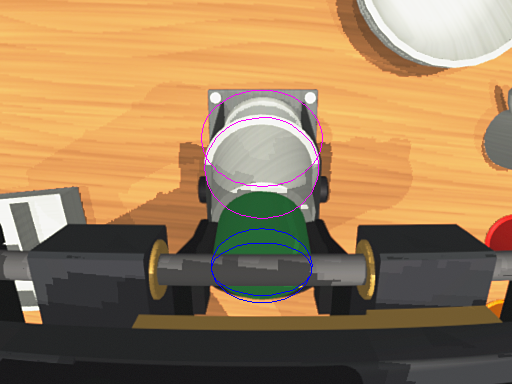

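The overlay shows the tumbler tilted about 15°, with the rim's far edge at (262,118), so the method works. I'll push on.

>>> step_arm --targets "-0.8 0 0 0;-0.8 0 0 0;-0.6 0 0 0;0 0 0 0;0 0 0 0"

```text
time_s: 7.57
tcp_pos: [0.5491, 0.1707, 0.258]
ee_rot: [[0.997, 0.082, -0.002], [0.082, -0.997, -0.001], [-0.002, 0.001, -1.0]]
wrist_force: [0.1, 0.9, -0.8]
gripper_width: 0.494
gripper_force: 30.0
```

```bash
python3 tilt.py w5 30
python3 - <<'E'
import cv2; im=cv2.imread('pics/w5.png'); print([(v,im[v,262].tolist()) for v in range(60,130,3)])
E
```

```text
7.5667 [0.5491 0.1707 0.258 ] [ 0.1  0.9 -0.8]
[(0, np.float64(147.0), np.float64(207.0), np.float64(317.0)), (5, np.float64(137.0), np.float64(207.0), np.float64(317.0)), (10, np.float64(127.0), np.float64(206.0), np.float64(318.0)), (15, np.float64(118.0), np.float64(205.0), np.float64(319.0)), (20, np.float64(108.0), np.float64(204.0), np.float64(320.0)), (25, np.float64(99.0), np.float64(203.0), np.float64(321.0)), (30, np.float64(90.0), np.float64(201.0), np.float64(322.0)), (35, np.float64(82.0), np.float64(200.0), np.float64(324.0)), (40, np.float64(74.0), np.float64(198.0), np.float64(326.0)), (45, np.float64(67.0), np.float64(196.0), np.float64(328.0))]
[(60, [102, 183, 244]), (63, [97, 173, 241]), (66, [99, 174, 244]), (69, [146, 150, 146]), (72, [148, 157, 154]), (75, [210, 220, 219]), (78, [245, 247, 247]), (81, [230, 238, 236]), (84, [180, 192, 187]), (87, [193, 207, 204]), (90, [246, 247, 247]), (93, [246, 247, 247]), (96, [244, 246, 246]), (99, [223, 233, 232]), (102, [220, 229, 229]), (105, [224, 233, 231]), (108, [220, 232, 230]), (111, [222, 232, 230]), (114, [224, 233, 231]), (117, [223, 232, 231]), (120, [222, 231, 230]), (123, [225, 234, 232]), (126, [218, 227, 227]), (129, [218, 227, 226])]
```

Tilt is about 30° (edge at row 89). I'll lift, cross over the mouth and line up on the tube axis.

>>> step_arm --targets "0 0 -2.1 0;0 0 -2.1 0;0 0 -2.1 0;-2.9 0 0 0;-2.9 0 0 0;-2.8 0 0 0;0 0 2.3 0;0 0 2.3 0;0 0 2.3 0;0 0 0 0;0 0 0 0"

```text
time_s: 8.53
tcp_pos: [0.4634, 0.163, 0.2515]
ee_rot: [[0.997, 0.082, -0.004], [0.082, -0.997, -0.003], [-0.004, 0.003, -1.0]]
wrist_force: [1.0, -0.2, -1.4]
gripper_width: 0.496
gripper_force: 30.0
```

Run:
```python
from meas import *
s=sense(); print(s['tcp_pos']); grab('wrist','w6')
q=np.load('q.npy');Rz,M,_=frame(q); m=np.array([.5145,.168,.183])
R=np.array(s['ee_rot']); g=np.array(s['tcp_pos'])-.019*R[:,2]; print('pad in mouth frame',(M.T@(g-m)).round(4))
im,d=load('w6'); th=np.linspace(0,6.28,80)
for rr,z,c in((.053,0,(255,0,255)),(.046,0,(0,255,0))):
    cv2.polylines(im,[np.int32(proj(d,m+(M@np.c_[rr*np.cos(th),rr*np.sin(th),np.full(80,z)].T).T))],True,c,1)
gz=M.T@(g-m)
cv2.polylines(im,[np.int32(proj(d,m+(M@(np.c_[.0375*np.cos(th),.0375*np.sin(th),np.full(80,-.082)]+gz).T).T))],True,(255,0,0),1)
b,_=grab('scene','s6'); b=cv2.resize(b[130:220,240:320],(400,450),interpolation=cv2.INTER_CUBIC)
o=np.zeros((450,800,3),np.uint8); o[:300,:400]=cv2.resize(im,(400,300)); o[:,400:]=b; cv2.imwrite('pics/v6.png',o)
```

```text
[0.46343942 0.16304506 0.25154543]
pad in mouth frame [-0.0006 -0.0007  0.1014]
```

View pics/v6.png

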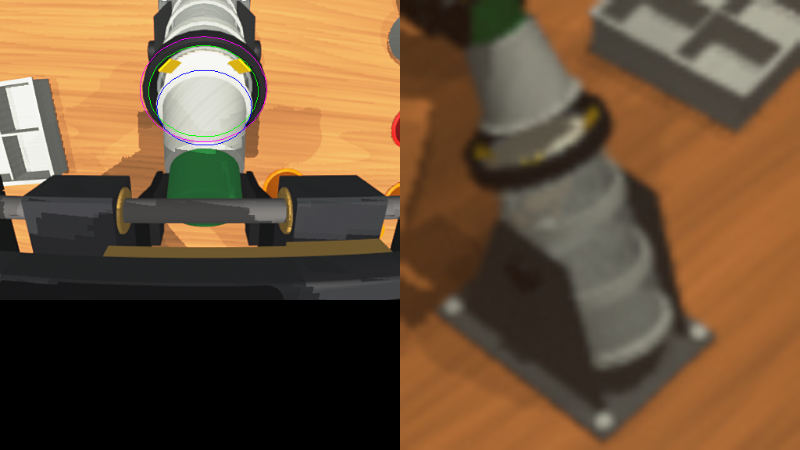

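The tumbler is aligned above the mouth (tilt matches, rim at (205,110) in the left half, just above the collar). Now I press in along the axis.

>>> step_arm --targets "0.5 0 0.87 0;0.5 0 0.87 0;0.25 0 0.43 0;0.2 0 0.35 0;0.2 0 0.35 0;0 0 0 0"

```text
time_s: 9.13
tcp_pos: [0.4805, 0.1645, 0.2236]
ee_rot: [[0.997, 0.081, -0.003], [0.081, -0.997, -0.002], [-0.003, 0.002, -1.0]]
wrist_force: [-2.2, -0.3, 3.5]
gripper_width: 0.5
gripper_force: 30.0
```

>>> step_arm --targets "0.2 0 0.35 0;0.2 0 0.35 0;0.2 0 0.35 0;0.2 0 0.35 0;0 0 0 0;0 0 0 0"

```text
time_s: 9.63
tcp_pos: [0.4888, 0.1653, 0.2097]
ee_rot: [[0.997, 0.082, -0.001], [0.082, -0.997, -0.002], [-0.001, 0.001, -1.0]]
wrist_force: [-3.0, -2.7, 2.8]
gripper_width: 0.494
gripper_force: 30.0
```

>>> step_arm --claw 8.7 --targets "0 0 0 0;0 0 0 0;0 0 0 0;0 0 0 0;-0.5 0 -1 0;-1 0 -2 0;-1 0 -3 0;-1 0 -3 0;-1 0 -3 0;0 0 0 0;0 0 0 0"

```text
time_s: 10.55
tcp_pos: [0.4446, 0.1628, 0.3323]
ee_rot: [[0.997, 0.082, 0.006], [0.082, -0.997, 0.004], [0.006, -0.004, -1.0]]
wrist_force: [0.4, 0.2, -0.3]
gripper_width: 0.996
gripper_force: 0.0
```

```bash
cat > caught.py <<'E'
import sys
from meas import *
tag,h=sys.argv[1],float(sys.argv[2])  # h: foot end height above mouth plane expected
s=sense(); print(s['time_s'],s['tcp_pos'].round(4))
q=np.load('q.npy');Rz,M,_=frame(q)
grab('wrist',tag+'w'); grab('scene',tag+'s'); grab('top',tag+'t')
th=np.linspace(0,6.28,60); o=[]
def hull(d,m,h):
    return cv2.convexHull(np.concatenate([proj(d,m+(M@np.c_[.022*np.cos(th),.022*np.sin(th),np.full(60,z)].T).T) for z in(h,h-.03)]).astype(np.float32))
obs=[]
for k in 'wst':
    d,g=green(tag+k); m=np.array([.5145,.168,.183])
    H=hull(d,m,h); c=H.mean(0)[0]; mm=cv2.moments(H); c=np.array([mm['m10'],mm['m01']])/mm['m00']
    if g:
        b=min(g,key=lambda t:np.linalg.norm(t[0]-c)); print(k,'pred',c.round(1),mm['m00'],'obs',b[0].round(1),b[1]); obs.append((d,b[0]))
def f(p):
    r=[]
    for d,u in obs:
        mm=cv2.moments(hull(d,m+M@np.array([p[0],p[1],0]),p[2])); r+=list(np.array([mm['m10'],mm['m01']])/mm['m00']-u)
    return np.array(r)
z=least_squares(f,[0,0,h]); print('foot end rel axis (x,y,z)',z.x.round(4),z.fun.round(1))
E
python3 caught.py c1 .075
```

```text
10.55 [0.4446 0.1628 0.3323]
w pred [263.  137.3] 3583.0505126221688 obs [265.2 140.3] 3304
s pred [260.4 140.5] 158.50618508062325 obs [259.9 140.1] 114
t pred [204.1 208.3] 254.18742151325569 obs [208.7 211.9] 69
foot end rel axis (x,y,z) [-0.0051 -0.0021  0.073 ] [ 0.6  0.7 -0.7  1.2 -3.5 -2.1]
```

>>> step_arm --targets "0 3.6 0 0;0 3.6 0 0;0 3.6 0 0;0 3.6 0 0;-0.1 3.6 1 0;-0.2 3.6 1 0;-0.2 3.6 1 0;-0.2 3.6 1 0;-0.2 3.6 1 0;-0.2 3.6 1 0;0 3.6 1 0;0 3.6 1 0"

```text
time_s: 11.7
tcp_pos: [0.4677, -0.2712, 0.2477]
ee_rot: [[0.997, 0.081, -0.003], [0.081, -0.997, 0.001], [-0.003, -0.001, -1.0]]
wrist_force: [0.9, 0.8, 0.8]
gripper_width: 0.996
gripper_force: 0.0
```

>>> step_arm --targets "0 3 1.5 0;0 1 1.5 0;0 0 0 0;0 0 0 0;0 0 0 0"

```text
time_s: 12.12
tcp_pos: [0.4717, -0.3089, 0.2196]
ee_rot: [[0.997, 0.082, -0.001], [0.082, -0.997, -0.0], [-0.001, -0.0, -1.0]]
wrist_force: [0.6, -0.1, 0.8]
gripper_width: 1.0
gripper_force: 0.0
```

Run:
```python
from meas import *
s=sense(); print(s['time_s'],s['tcp_pos'])
grab('wrist','w7'); grab('top','t7'); grab('scene','s7'); d,g=green('w7'); print(g)
ds,gs=green('s7'); dt,gt=green('t7'); ds0,gs0=green('scene0')
g0=max(g,key=lambda t:t[1])[0]
gs0=min(gs0,key=lambda t:np.linalg.norm(t[0]-[151,245]))[0]
print(fit([(d,g0),(ds0,gs0)]))
f=least_squares(lambda c:silh(d,[*c,.09])[0]-g0,[.486,-.308]); print(f.x, silh(d,[*f.x,.09])[1])
# tumbler A in tube from clear top + scene views
q=np.load('q.npy');Rz,M,_=frame(q);m=np.array([.5145,.168,.183]);th=np.linspace(0,6.28,60)
def cen(d,p):
    H=cv2.convexHull(np.concatenate([proj(d,m+M@[p[0],p[1],0]+(M@np.c_[.022*np.cos(th),.022*np.sin(th),np.full(60,z)].T).T) for z in(p[2],p[2]-.03)]).astype(np.float32)); mm=cv2.moments(H); return np.array([mm['m10'],mm['m01']])/mm['m00'],mm['m00']
ob=[]
for d_,g_ in((dt,gt),(ds,gs),green('c1w') if 1 else 0):
    c,_=cen(d_,[0,0,.075]); b=min(g_,key=lambda t:np.linalg.norm(t[0]-c)); print(c,_,b); ob.append((d_,b[0]))
z=least_squares(lambda p:np.concatenate([cen(d_,p)[0]-u for d_,u in ob]),[0,0,.075]); print(z.x,z.fun.round(1))
```

```text
12.1167 [ 0.47170314 -0.30893874  0.21961035]
[(array([270.00296736,  13.20771513]), np.int32(337)), (array([367.52920264,   8.15744033]), np.int32(1969)), (array([263.87131631, 157.66453831]), np.int32(2036))]
(array([ 0.49024532, -0.30915886,  0.10309895]), array([-0.00859426, -0.00645111, -0.04223761,  0.00391761]))
[ 0.48773557 -0.3094556 ] 2169.159645813401
[204.11014531 208.34176423] 254.18742151325569 (array([204.08264463, 209.83471074]), np.int32(242))
[260.44438768 140.5425201 ] 158.50618508062325 (array([260.20754717, 139.95283019]), np.int32(106))
[262.99772632 137.27783702] 3583.0505126221688 (array([265.19854722, 140.3311138 ]), np.int32(3304))
[-0.00114055 -0.00145307  0.07757131] [ 0.5 -0.8 -0.5  0.1 -0.2  0.2]
```

>>> step_arm --targets "1.6 0.2 3 0;0 0 3.5 0;0 0 3.5 0;0 0 3 0;0 0 1.7 0;0 0 1 0;0 0 0 0;0 0 0 0"

```text
time_s: 12.93
tcp_pos: [0.4887, -0.3097, 0.0639]
ee_rot: [[0.997, 0.083, 0.001], [0.083, -0.997, -0.001], [0.001, 0.001, -1.0]]
wrist_force: [-0.1, -0.1, 0.0]
gripper_width: 1.001
gripper_force: 0.0
```

>>> step_arm --claw 3.5 --targets "0 0 0 0;0 0 0 0;0 0 0 0;0 0 0 0;0 0 0 0;0 0 0 0;0 0 0 0;0 0 0 0"

```text
time_s: 13.6
tcp_pos: [0.4878, -0.3099, 0.0629]
ee_rot: [[0.997, 0.082, 0.0], [0.082, -0.997, -0.0], [0.0, 0.0, -1.0]]
wrist_force: [0.2, 0.2, 0.2]
gripper_width: 0.5
gripper_force: 30.0
```

>>> step_arm --targets "0 0 -3.5 0;0 0 -3.5 0;0 0 -3.5 0;0 0 -3.5 0;0 0 -3.5 0;0 0 -3.5 0;1.2 -3.4 -0.2 0;1.2 -3.4 -0.2 0;1.2 -3.4 -0.2 0;1.2 -3.4 -0.2 0;1.2 -3.4 -0.2 0;1.2 -3.4 -0.2 0"

```text
time_s: 14.6
tcp_pos: [0.5427, -0.0989, 0.2848]
ee_rot: [[0.997, 0.081, -0.0], [0.081, -0.997, 0.0], [-0.0, -0.0, -1.0]]
wrist_force: [1.1, -0.1, -0.2]
gripper_width: 0.501
gripper_force: 30.0
```

>>> step_arm --targets "1.2 -3.4 -0.2 0;1.2 -3.4 -0.2 0;1.2 -3.4 -0.2 0;1.2 -3.4 -0.2 0;1.2 -3.4 -0.2 0;1.2 -3.4 -0.2 0;1.2 -3.4 -0.2 0;1.4 -3.2 0 0;0 0 1.3 0;0 0 1.3 0;0 0 0 0;0 0 0 0"

```text
time_s: 15.6
tcp_pos: [0.618, 0.1763, 0.2718]
ee_rot: [[0.997, 0.082, -0.002], [0.082, -0.997, -0.001], [-0.002, 0.001, -1.0]]
wrist_force: [-0.1, -0.7, 0.7]
gripper_width: 0.501
gripper_force: 30.0
```

>>> step_arm --targets "0 0 1.4 0;-0.8 0 0 0;-0.8 0 0 0;-0.8 0 0 0;-0.8 0 0 0;-0.8 0 0 0;-0.8 0 0 0;-0.8 0 0 0;-0.8 0 0 0;-0.5 0 0 0;0 0 0 0;0 0 0 0"

```text
time_s: 16.6
tcp_pos: [0.5487, 0.1707, 0.2584]
ee_rot: [[0.997, 0.082, -0.002], [0.082, -0.997, -0.001], [-0.002, 0.001, -1.0]]
wrist_force: [0.6, 0.2, 0.7]
gripper_width: 0.497
gripper_force: 30.0
```

```bash
python3 tilt.py w8 30
python3 - <<'E'
import cv2; im=cv2.imread('pics/w8.png'); print([(v,im[v,262].tolist()) for v in range(66,120,3)])
E
```

```text
16.6 [0.5487 0.1707 0.2584] [0.6 0.2 0.7]
[(0, np.float64(147.0), np.float64(207.0), np.float64(317.0)), (5, np.float64(137.0), np.float64(207.0), np.float64(317.0)), (10, np.float64(127.0), np.float64(206.0), np.float64(318.0)), (15, np.float64(118.0), np.float64(205.0), np.float64(319.0)), (20, np.float64(108.0), np.float64(204.0), np.float64(320.0)), (25, np.float64(99.0), np.float64(203.0), np.float64(321.0)), (30, np.float64(90.0), np.float64(201.0), np.float64(322.0)), (35, np.float64(82.0), np.float64(200.0), np.float64(324.0)), (40, np.float64(74.0), np.float64(198.0), np.float64(326.0)), (45, np.float64(67.0), np.float64(196.0), np.float64(328.0))]
[(66, [97, 178, 248]), (69, [154, 161, 157]), (72, [152, 162, 159]), (75, [216, 225, 223]), (78, [243, 246, 245]), (81, [224, 233, 231]), (84, [183, 195, 190]), (87, [184, 197, 193]), (90, [247, 247, 247]), (93, [247, 247, 247]), (96, [245, 247, 247]), (99, [230, 239, 237]), (102, [225, 233, 232]), (105, [222, 231, 231]), (108, [223, 232, 231]), (111, [227, 234, 233]), (114, [225, 233, 232]), (117, [227, 234, 234])]
```

>>> step_arm --targets "0 0 -2 0;0 0 -2.5 0;0 0 -3 0;0 0 -2.7 0;-3.1 0 0 0;-3.1 0 0 0;-3.1 0 0 0;-3 0 0 0;0 0 2.2 0;0 0 2.1 0;0 0 0 0;0 0 0 0"

```text
time_s: 17.65
tcp_pos: [0.4262, 0.16, 0.3166]
ee_rot: [[0.997, 0.082, -0.004], [0.082, -0.997, -0.003], [-0.005, 0.003, -1.0]]
wrist_force: [0.6, -0.2, 0.0]
gripper_width: 0.5
gripper_force: 30.0
```

Run:
```python
from meas import *
s=sense(); print(s['tcp_pos'])
q=np.load('q.npy');Rz,M,_=frame(q); m=np.array([.5145,.168,.183])
R=np.array(s['ee_rot']); g=np.array(s['tcp_pos'])-.019*R[:,2]; print('pad in mouth frame',(M.T@(g-m)).round(4))
im,_=grab('wrist','w9'); b,_=grab('scene','s9'); c,_=grab('top','t9')
b=cv2.resize(b[110:220,230:320],(400,489),interpolation=cv2.INTER_CUBIC)
o=np.zeros((489,800,3),np.uint8); o[:300,:400]=cv2.resize(im,(400,300)); o[:,400:]=b; cv2.imwrite('pics/v9.png',o)
```

```text
[0.42615705 0.16004828 0.31664664]
pad in mouth frame [-0.0004 -0.0007  0.1765]
```

View pics/v9.png

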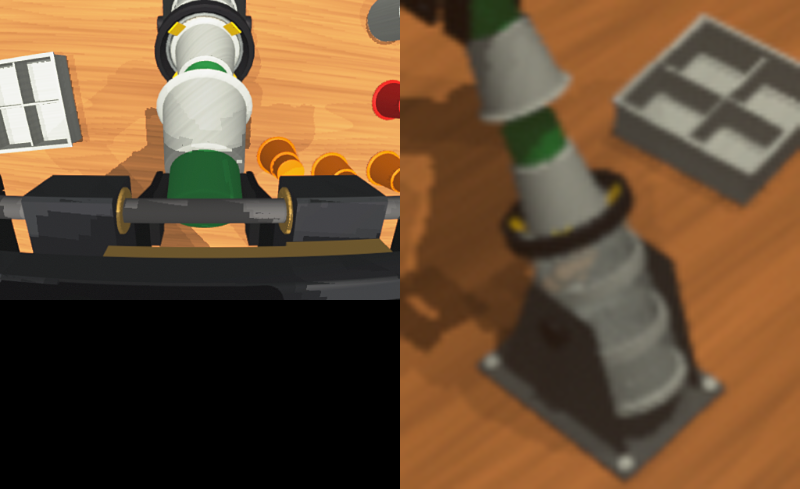

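Tumbler A is caught, with the yellow tabs visible over its rim at (630,190) and (515,225). Tumbler B is coaxial above its foot at about (520,95). Now I press along the axis.

>>> step_arm --targets "0.5 0 0.87 0;0.5 0 0.87 0;0.5 0 0.87 0;0.5 0 0.87 0;0.5 0 0.87 0;0.5 0 0.87 0;0.5 0 0.87 0;0.5 0 0.87 0;0 0 0 0"

```text
time_s: 18.55
tcp_pos: [0.4671, 0.1637, 0.2461]
ee_rot: [[0.997, 0.081, -0.003], [0.081, -0.997, -0.002], [-0.003, 0.002, -1.0]]
wrist_force: [-1.6, 0.1, 0.8]
gripper_width: 0.497
gripper_force: 33.6
```

>>> step_arm --targets "0.4 0 0.69 0;0.2 0 0.35 0;0.2 0 0.35 0;0.2 0 0.35 0;0.2 0 0.35 0;0 0 0 0"

```text
time_s: 19.05
tcp_pos: [0.4785, 0.1646, 0.2272]
ee_rot: [[0.997, 0.082, -0.002], [0.082, -0.997, -0.001], [-0.002, 0.001, -1.0]]
wrist_force: [-5.8, -1.5, 6.2]
gripper_width: 0.494
gripper_force: 33.8
```

>>> step_arm --targets "0.2 0 0.35 0;0.2 0 0.35 0;0.2 0 0.35 0;0.15 0 0.26 0;0 0 0 0;0 0 0 0"

```text
time_s: 19.55
tcp_pos: [0.4858, 0.1653, 0.2144]
ee_rot: [[0.997, 0.082, -0.001], [0.082, -0.997, -0.001], [-0.001, 0.001, -1.0]]
wrist_force: [-6.6, -2.0, 6.0]
gripper_width: 0.497
gripper_force: 33.7
```

Run:
```python
from meas import *
s=sense(); q=np.load('q.npy');Rz,M,_=frame(q); m=np.array([.5145,.168,.183])
R=np.array(s['ee_rot']); g=np.array(s['tcp_pos'])-.019*R[:,2]; print('pad in mouth frame',(M.T@(g-m)).round(4),'force',(M.T@s['wrist_force']).round(1))
```

```text
pad in mouth frame [ 0.0003 -0.0004  0.058 ] force [-2.8 -1.5  8.5]
```

>>> step_arm --targets "0.15 0 0.3 0;0 0 0 0;0 0 0 0"

```text
time_s: 19.8
tcp_pos: [0.4874, 0.1654, 0.2116]
ee_rot: [[0.997, 0.082, -0.001], [0.082, -0.997, -0.001], [-0.001, 0.001, -1.0]]
wrist_force: [-6.4, -1.6, 6.9]
gripper_width: 0.497
gripper_force: 33.7
```

>>> step_arm --claw 8.7 --targets "0 0 0 0;0 0 0 0;0 0 0 0;0 0 0 0;-0.5 0 -1 0;-1 0 -2 0;-1 0 -3 0;-1 0 -3 0;-1 0 -3 0;0 0 0 0;0 0 0 0"

```text
time_s: 20.72
tcp_pos: [0.4441, 0.1631, 0.3339]
ee_rot: [[0.997, 0.083, 0.007], [0.082, -0.997, 0.005], [0.007, -0.004, -1.0]]
wrist_force: [-0.4, -0.6, -1.0]
gripper_width: 0.993
gripper_force: 0.0
```

Run:
```python
from meas import *
s=sense(); print(s['time_s'],s['tcp_pos'],s['wrist_force'].round(1))
a,_=grab('wrist','wA'); b,_=grab('scene','sA')
b=cv2.resize(b[110:220,230:320],(400,489),interpolation=cv2.INTER_CUBIC)
o=np.zeros((489,800,3),np.uint8); o[:300,:400]=cv2.resize(a,(400,300)); o[:,400:]=b; cv2.imwrite('pics/vA.png',o)
q=np.load('q.npy');Rz,M,_=frame(q);m=np.array([.5145,.168,.183]);th=np.linspace(0,6.28,60)
def cen(d,p):
    H=cv2.convexHull(np.concatenate([proj(d,m+M@[p[0],p[1],0]+(M@np.c_[.022*np.cos(th),.022*np.sin(th),np.full(60,z)].T).T) for z in(p[2],p[2]-.03)]).astype(np.float32)); mm=cv2.moments(H); return np.array([mm['m10'],mm['m01']])/mm['m00']
def ob(t):
    d,g=green(t); c=cen(d,[0,0,.075]); return d,min(g,key=lambda t:np.linalg.norm(t[0]-c))[0]
for n,tags in(('A',('s7','c1w')),('now',('sA','wA'))):
    O=[ob(t) for t in tags]; z=least_squares(lambda p:np.concatenate([cen(d,p)-u for d,u in O]),[0,0,.075]); print(n,z.x.round(4),z.fun.round(1))
```

```text
20.7167 [0.44410719 0.16308708 0.33389425] [-0.4 -0.6 -1. ]
A [ 0.0001 -0.0016  0.0788] [-0.4 -0.1 -0.1 -0.1]
now [ 0.0004 -0.0022  0.0785] [-0.2 -0.1 -0.  -0. ]
```

View pics/vA.png

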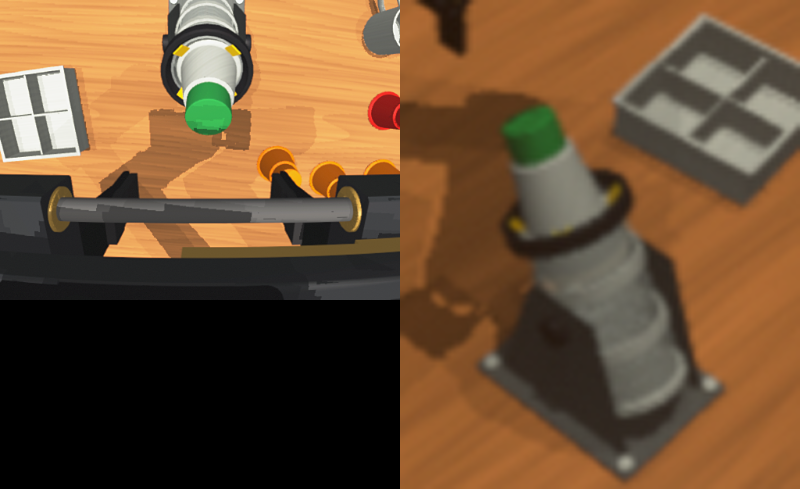

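The final view shows a single green foot at (535,135) on the tube axis. It stands at the same height as tumbler A did when caught, with the tabs closed behind the rim and the gripper clear. I'm handing in.

```bash
python3 -c "
from station import r
print(r.finish_job())"
```

```text
the job is handed in; nothing more can be done
None
```

Job handed in at about 21 s: both green-footed tumblers are pressed into the tube, and the camera check shows the top one's foot on the axis at the caught height. The gripper is clear and nothing touched the bystanders; the judge's verdict was not shown.

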